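Clamp the glass jar in its ratchet vice

TASK

Two jar vices stand side by side on the worktop, one holding a tall glass jar with a black lid and the other a food tin. Clamp the glass jar tight by swinging its vice's ratchet lever back and forth, each working stroke clockwise seen from above, until the jaw presses firmly on the jar, then let go of the lever. Work by the lever only, touching neither the jaw nor the jar, and leave the other vice and its tin as they are.

Things in the scene. Friction and masses are not known exactly. Their poses are not given: they have to be found in the camera images.
- jar_vice: the vice holding the glass jar, fixed to the worktop: wooden base 245 x 116 mm, 16 mm high, carrying a gear housing with a ratchet lever on top, a sliding jaw and at the far end a fixed V jaw 94 mm high. Origin on the lever's vertical axis at worktop height; +x runs along the base to the jar and the fixed jaw, z up. The other vice is identical; they may swap sides
- jar_grip (a point): middle of the lever's black handle on the jar's vice, 130 mm from the lever's axis, 72 mm above the worktop. The handle is a level bar 90 mm long (along the lever), 20 mm wide, 18 mm high, free below. Site x points along the lever from the handle to the axis, z up
- jar_lever (a joint): angle of that lever, rad: 0 with the handle over the vice's -x (towards the robot), stops at +-0.7, grows clockwise from above (handle to the robot's left). Growing swings are working strokes: after up to 0.2 rad of free play the jaw advances 12 mm per rad, at 2 to 3 N on the handle. The return clicks back freely, the jaw stays. Once tight the head slips at about 5 N: extra strokes do no harm
- jar_jaw: sliding jaw of the jar's vice, a plate 70 mm wide, 64 mm high. Origin at the foot of its pressing face, 16 mm above the worktop. It slides along the vice's +x and starts 18 to 32 mm short of the jar, so two to five strokes are needed; it stays where it is left. Not to be touched by the robot
- glass_jar: tall clear glass jar of dark grounds with a black lid, 84 mm diameter, 140 mm high, standing loose on the vice's base, up to 4 mm from the fixed jaw. Origin at the centre of its underside
- tin_jaw: sliding jaw of the other vice, the one with the tin; origin at the foot of its pressing face. To be left as it is
- food_tin: food tin, 76 mm diameter, 110 mm high, standing loose in the other vice. Origin at the centre of its underside. To be left alone

How it is judged:
At the end, for the whole second after the job is handed in: the sliding jaw of the glass jar's vice presses on the jar with more than 2 N, the jar is upright within 7 degrees, standing on the vice's base (not raised by 10 mm or more) and at rest, and the other vice's jaw is within 5 mm of where it was (contact force between jar_jaw and glass_jar above 2 N and angle between glass_jar's own z axis and vertical below 0.12 rad and z of glass_jar in the frame of jar_vice below 0.026 m and linear speed of glass_jar below 0.02 m/s and distance of tin_jaw from where it was at the start of the episode below 0.005 m); the robot touches nothing.
It fails at once if the robot touches the sliding jaw of the jar's vice (contact force between any of the fingers, the arm and jar_jaw above 1 N).
It fails at once if the robot pushes the glass jar (contact force between any of the fingers, the arm and glass_jar above 2 N).
It fails at once if the tin is displaced by more than 15 mm (distance of food_tin from where it was at the start of the episode above 0.015 m).
It fails at once if the other vice's jaw is moved by more than 5 mm (distance of tin_jaw from where it was at the start of the episode above 0.005 m).
It also fails if it takes over 58 s, if anything falls off the work surface, if the arm or the gripper's body presses on something with over 40 N, if the wrist force passes 120 N, or if a joint passes its speed limit or range.

ROBOT

A 6-joint arm with a two-finger parallel gripper is mounted at the origin on a cart in front of the work surface, level with it; the furniture and walls round the work are solid. World frame = base frame: x ahead of the robot, y to its left, z up, the work surface at z = 0. Lengths are in m, angles in rad, forces in N, time in s.
With the tool pointing down it reaches from about 0.3 to 0.875 m from the base axis. Payload 6.4 kg.
Tool frame: the origin (TCP) lies midway between the tips of the shut fingers; the grasp point (between the pads) lies 19 mm behind it (robot.hold_point_z is the distance from the TCP to the grasp point, in m); z points along the fingers, x is the direction in which the jaws open and shut, and the axes are right-handed (so a half turn about z gives the same grasp; the last joint's range is limited). The gripper opens to 88 mm and grips with 3 to 60 N. Pads are 18 mm wide; open, the fingers measure 123 mm over their backs; the gripper's body (75 mm by 187 mm) begins 45 mm behind the grasp point.
Start: joints at [-1.551, 0.181, 1.607, -0, 1.354, -0.206], TCP at [0.129, -0.56, 0.239] pointing down, gripper open.
Joint ranges: [-2.99, 2.99], [-0.89, 2.07], [0.3, 2.58], [-1.14, 4.28], [0, 2.63], [-3.12, 3.12]. Speed limits (rad/s): [2.57, 2.57, 3.01, 3.14, 3.14, 3.14].

INTERFACE

Orientations are given as a 3x3 rotation matrix whose columns are the frame's x, y, z axes.
In Python, from rig import robot gives the robot as it stands. The module is installed in compiled form; this text tells all that it offers.
- The arm moves only by the tool arm_command, never from a script. Its argument "rows" is a list of rows, each an object with "claw": the opening, from 0 (shut) to 1 (fully open); "offset": the shift along the world's x, y, z in cm, a list of three; "roll": the turn about the world's z in rad. A call has 1 to 10 rows; each row shifts and turns the pose as measured when the row begins; what a row does not reach is not made up. A row lasts 1/12 s, in which the tool goes at most 41.7 mm and 7.16 degrees, less where a joint would pass 70% of its speed; a pose out of reach is approached as far as the arm can. A call is refused whole if a number of a shift passes 4.17 or a number of a turn 0.125, either way. A call with a gripper value outside its range is refused whole. The fingers move at their own pace and stop on an object; "newtons" is the grip in N (left out, the last holds). Time passes only in rows, so rows that do not move let the fingers close. It gives the time, the measured TCP pose, the force and the opening at its end, in the units of the state.
- robot.observe(): the state, without advancing time (a new reading comes with each control period).
- robot.snapshot(name): name is "scene" or "top" or "wrist"; returns a dict with "img" (384x512x3 uint8, red, green, blue), "range_z" (384x512 float32, m along the optical axis (not along the pixel's ray), 0 where there is no reading), "fx", "fy", "cx", "cy" (pixels), "T" (4x4, takes a point from camera to world coordinates). Camera axes: x right, y down, z forward; pixel columns grow to the right and rows downward; lengths in m; the calibration is good to about 2 mm. A picture is of the moment at which its call begins.
- robot.finish_job(): hands the job in, once; it reports no verdict.
The state is a dict: "time": time; "qpos": joint angles; "joint_vel": joint speeds; "effort": joint torques, N m; "tool_pos": TCP position; "orientation": TCP orientation; "force": force on the tool from outside, world axes, zero at the start; "torque": the same for the moment, N m; "width": finger opening in m.
Only numpy, scipy, OpenCV 4.12 (cv2) and the standard library are available. Lean on these libraries where they do the work, as an engineer would, in place of code of your own. Each camera call takes 0.05 s, during which the arm holds its last target. There are 200 camera calls.

## Working session

There is one attempt and no reset: what is moved stays moved. The work goes in short steps, Python scripts to look and compute and a tool call to move; the robot and the scene stay as the last step left them, time stands still between calls to the robot, and variables do not carry over. Pictures are saved under pics/ and viewed, about 8 in all and at most 12, crops included, and the job is handed in when it is done.

Besides the shell and the picture viewer there is one more tool, called after ">>>" as name([rows], argument=value, ...), one row to a line, values as JSON. arm_command: Moves the arm, as the interface text tells. Its arguments: {"type":"object","properties":{"rows":{"type":"array","items":{"type":"object","properties":{"claw":{"type":"number"},"offset":{"type":"array","items":{"type":"number"}},"roll":{"type":"number"}}}},"newtons":{"type":"number"}},"required":["rows"]}

```bash
mkdir -p pics; cat > h.py <<'E'
from rig import robot
import numpy as np, cv2
def world(s):
    z=s["range_z"]; v,u=np.indices(z.shape)
    p=np.stack([(u-s["cx"])/s["fx"]*z,(v-s["cy"])/s["fy"]*z,z,np.ones_like(z)],-1)
    return (p@s["T"].T)[...,:3]
def save(n,im): cv2.imwrite(f"pics/{n}.png",im[...,::-1])
E
python3 - <<'E'
from h import *
t=robot.snapshot("top"); s=robot.snapshot("scene")
np.savez("t0.npz",**t)
save("a",cv2.resize(t["img"],(768,576))); save("b",cv2.resize(s["img"],(768,576)))
print(t["T"],robot.observe()["orientation"])
w=world(t); np.save("w0.npy",w)
print(w[::48,::64].round(2).tolist())
E
```

```text
[[ 0.00656417 -0.986904    0.1611751   0.45786575]
 [-0.99997389 -0.00599102  0.00404182 -0.11040036]
 [-0.00302328 -0.16119742 -0.98691755  0.93636772]
 [ 0.          0.          0.          1.        ]] [[ 2.23864965e-01 -9.74620169e-01 -6.32726626e-05]
 [-9.74619112e-01 -2.23864817e-01  1.45961789e-03]
 [-1.43673756e-03 -2.65090562e-04 -9.99998933e-01]]
[[[0.6, 0.03, 0.76], [0.6, -0.0, 0.76], [0.6, -0.04, 0.76], [0.6, -0.07, 0.76], [0.6, -0.11, 0.76], [0.6, -0.14, 0.76], [0.6, -0.18, 0.76], [0.6, -0.21, 0.76]], [[0.6, 0.07, 0.71], [0.6, 0.02, 0.71], [0.6, -0.02, 0.71], [0.6, -0.06, 0.71], [0.46, -0.11, 0.94], [0.6, -0.15, 0.72], [0.6, -0.2, 0.72], [0.6, -0.24, 0.71]], [[0.6, 0.12, 0.64], [0.6, 0.06, 0.64], [0.6, 0.01, 0.64], [0.6, -0.05, 0.64], [0.6, -0.11, 0.64], [0.6, -0.17, 0.64], [0.6, -0.22, 0.64], [0.6, -0.28, 0.64]], [[0.66, 0.38, 0.29], [0.73, 0.38, 0.07], [0.75, 0.25, 0.0], [0.71, 0.05, 0.13], [0.75, -0.1, 0.0], [0.71, -0.25, 0.16], [0.75, -0.45, 0.01], [0.76, -0.63, 0.0]], [[0.57, 0.38, 0.27], [0.61, 0.38, 0.05], [0.61, 0.22, 0.05], [0.62, 0.06, 0.01], [0.62, -0.11, 0.0], [0.62, -0.27, 0.02], [0.62, -0.45, 0.01], [0.62, -0.62, 0.01]], [[0.48, 0.38, 0.26], [0.49, 0.38, 0.03], [0.49, 0.23, 0.0], [0.49, 0.06, 0.0], [0.49, -0.11, 0.0], [0.49, -0.27, 0.0], [0.49, -0.44, 0.01], [0.49, -0.59, 0.04]], [[0.39, 0.38, 0.24], [0.37, 0.38, 0.01], [0.37, 0.22, 0.0], [0.37, 0.06, -0.0], [0.37, -0.11, 0.0], [0.37, -0.27, 0.0], [0.37, -0.44, -0.0], [0.37, -0.6, -0.0]], [[0.3, 0.38, 0.23], [0.25, 0.38, -0.01], [0.14, 0.38, -0.49], [0.06, 0.21, -0.87], [0.11, -0.11, -0.64], [0.05, -0.43, -0.92], [0.05, -0.74, -0.92], [0.06, -1.06, -0.92]]]
```

View pics/a.png

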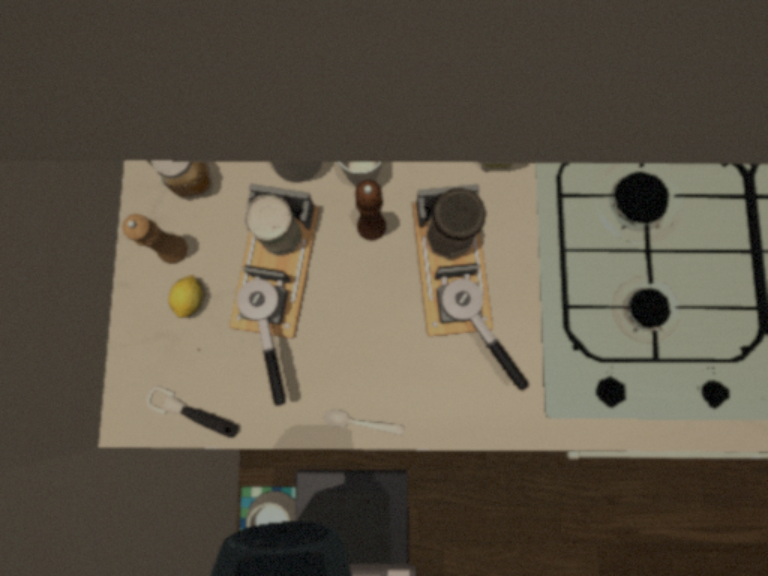

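View pics/b.png

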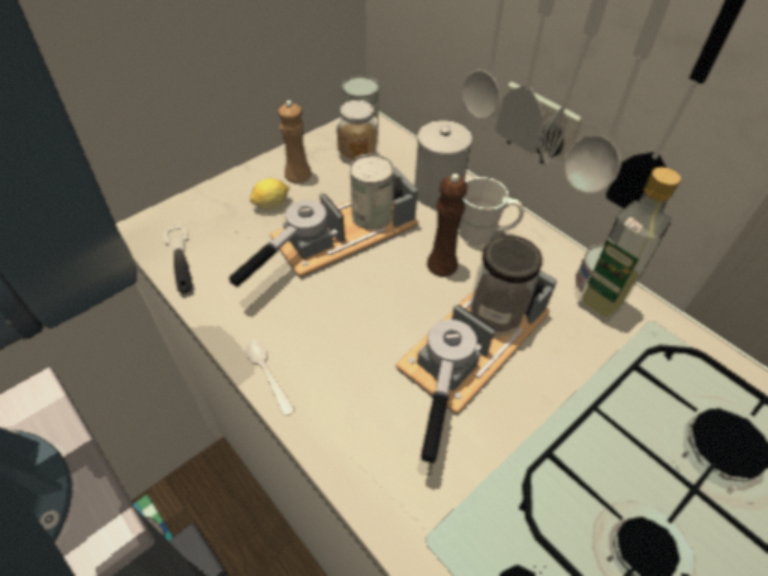

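The top view shows the jar's vice on the right: black lid at about (458,212), lever hub (462,299), and handle from (490,342) to (525,387), so the lever lies on the robot's right. The tin's vice is on the left, with its handle at (274,375).

```bash
python3 - <<'E'
from h import *
d=np.load("t0.npz"); im=d["img"].astype(int); w=np.load("w0.npy"); s=d
def plane(uv,z):
    T=s["T"]; r=np.array([(uv[0]-s["cx"])/s["fx"],(uv[1]-s["cy"])/s["fy"],1])@T[:3,:3].T
    return T[:3,3]+r*(z-T[2,3])/r[2]
m=np.zeros(im.shape[:2],np.uint8); m[225:262,318:356]=(im[225:262,318:356].max(-1)<70)
n,l,st,c=cv2.connectedComponentsWithStats(m); k=1+st[1:,4].argmax()
pts=np.argwhere(l==k)[:,::-1].astype(np.float32)
r=cv2.minAreaRect(pts); print("rect",r,st[k])
g=plane(r[0],.081); print("handle",g, w[l==k].mean(0))
b=cv2.boxPoints(r); print([plane(q,.081)[:2].round(4).tolist() for q in b])
# wood base
hsv=cv2.cvtColor(d["img"],cv2.COLOR_RGB2HSV); print("wood hsv",hsv[215,290],hsv[200,290])
sub=(hsv[...,1]>100)&(hsv[...,0]<25)&(hsv[...,2]>90); sub[:,:270]=0; sub[:,335:]=0; sub[:125]=0; sub[230:]=0
P=[plane((u,v),.016) for v,u in np.argwhere(sub)]; P=np.array(P)[:,:2].astype(np.float32)
rb=cv2.minAreaRect(P); print("base",rb,cv2.boxPoints(rb).round(3).tolist())
# hub height: region points
reg=w[185:215,292:325].reshape(-1,3); q=reg[reg[:,2]>.06]; print("hub",q.mean(0),q[:,2].max(),q.min(0),q.max(0))
# jar lid
reg=w[120:170,280:330].reshape(-1,3); q=reg[reg[:,2]>.12]; print("jar",q.mean(0),q.min(0),q.max(0))
cr=d["img"][110:270,250:370]; save("c",cv2.resize(cr,(450,600),interpolation=cv2.INTER_CUBIC))
E
```

```text
rect ((338.3918762207031, 243.14862060546875), (36.96675109863281, 7.672344207763672), 54.462318420410156) [325 228  27  32 269]
handle [ 0.48321043 -0.30467353  0.081     ] [ 0.48316862 -0.30440708  0.08282608]
[[0.5137, -0.2722], [0.5245, -0.2875], [0.4531, -0.3368], [0.4426, -0.3215]]
wood hsv [ 16  44 163] [ 15 120 153]
base ((0.6605963706970215, -0.22486445307731628), (0.24190273880958557, 0.11510448902845383), 6.3653764724731445) [[0.5339999794960022, -0.1809999942779541], [0.546999990940094, -0.29499998688697815], [0.7870000004768372, -0.26899999380111694], [0.7739999890327454, -0.15399999916553497]]
hub [ 0.58674951 -0.23338657  0.08545157] 0.9363677229661574 [ 0.45786575 -0.26738479  0.06466332] [ 0.62194172 -0.11040036  0.93636772]
jar [ 0.70451526 -0.2180379   0.16081284] [ 0.45786575 -0.26218913  0.12021463] [ 0.75196318 -0.11040036  0.93636772]
```

View pics/c.png

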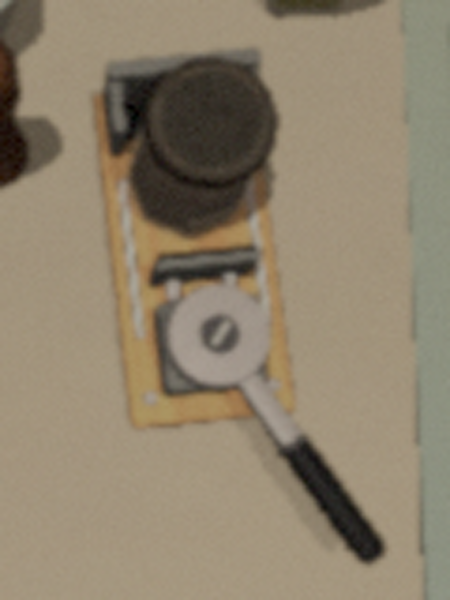

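>>> arm_command([
  {"claw": 0.6,"offset": [3.0,2.1,0],"roll": 0.038},
  {"claw": 0.6,"offset": [3.0,2.1,0],"roll": 0.038},
  {"claw": 0.6,"offset": [3.0,2.1,0],"roll": 0.038},
  {"claw": 0.6,"offset": [3.0,2.1,0],"roll": 0.038},
  {"claw": 0.6,"offset": [3.0,2.1,0],"roll": 0.038},
  {"claw": 0.6,"offset": [3.0,2.1,0],"roll": 0.038},
  {"claw": 0.6,"offset": [3.0,2.1,0],"roll": 0.038},
  {"claw": 0.6,"offset": [3.0,2.1,0],"roll": 0.038},
  {"claw": 0.6,"offset": [3.0,2.1,0],"roll": 0.038},
  {"claw": 0.6,"offset": [3.0,2.1,0],"roll": 0.038},
], newtons=10)

```text
time: 0.93
tool_pos: [0.4319, -0.3412, 0.2336]
orientation: [[0.572, -0.82, -0.005], [-0.82, -0.572, 0.005], [-0.007, 0.001, -1.0]]
force: [0.8, -0.5, -1.0]
width: 0.053
```

>>> arm_command([
  {"claw": 0.6,"offset": [2.4,1.8,-2],"roll": 0},
  {"claw": 0.6,"offset": [2.0,1.4,-3],"roll": 0},
  {"claw": 0.6,"offset": [0.3,0.2,-3],"roll": 0},
  {"claw": 0.6,"offset": [0,0,-1],"roll": 0},
  {"claw": 0.6,"offset": [0,0,0],"roll": 0},
])

```text
time: 1.35
tool_pos: [0.487, -0.2988, 0.1416]
orientation: [[0.582, -0.813, -0.002], [-0.813, -0.582, 0.004], [-0.004, -0.001, -1.0]]
force: [-0.4, -0.1, -0.9]
width: 0.0524
```

```bash
python3 - <<'E'
from h import *
s=robot.snapshot("wrist"); o=robot.observe(); print(o["tool_pos"],o["qpos"])
save("d",s["img"])
E
```

```text
[ 0.48680401 -0.29913494  0.14227645] [-0.75964556  0.27901674  1.69586824  0.00190988  1.17041692  0.18977266]
```

View pics/d.png

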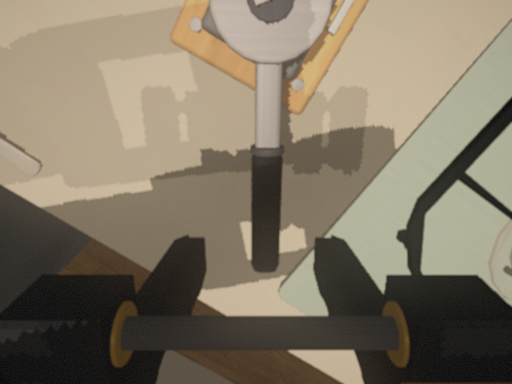

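The wrist view shows the handle (265, 150–270) centred between the open fingers at (200, 240) and (320, 240). I'll go down over it.

>>> arm_command([
  {"claw": 0.6,"offset": [-0.2,-0.3,-3],"roll": 0},
  {"claw": 0.6,"offset": [0,0,-3],"roll": 0},
  {"claw": 0.6,"offset": [0,0,-2],"roll": 0},
  {"claw": 0.5,"offset": [0,0,-0.4],"roll": 0},
  {"claw": 0.3,"offset": [0,0,0],"roll": 0},
  {"claw": 0.3,"offset": [0,0,0],"roll": 0},
])

```text
time: 1.9
tool_pos: [0.486, -0.3115, 0.0666]
orientation: [[0.576, -0.818, 0.008], [-0.817, -0.576, -0.007], [0.01, -0.003, -1.0]]
force: [-0.4, 0.3, 0.2]
width: 0.035
```

>>> arm_command([
  {"claw": 0.28,"offset": [-0.2,0.4,-0.8],"roll": 0},
  {"claw": 0.28,"offset": [0,0,-0.2],"roll": 0},
  {"claw": 0.28,"offset": [0,0,0],"roll": 0},
])

```text
time: 2.15
tool_pos: [0.4856, -0.3103, 0.061]
orientation: [[0.575, -0.818, 0.014], [-0.818, -0.575, -0.012], [0.018, -0.004, -1.0]]
force: [-0.8, 0.0, -0.5]
width: 0.025
```

```bash
cat > plan.py <<'E'
import sys; from h import *
A=np.array([.590,-.2315]); yaw=.111
o=robot.observe(); p=o["tool_pos"]; R=o["orientation"]
hc=np.arctan2(R[1,0],R[0,0])+np.pi/2; d=A-p[:2]
print("pos",p.round(4),"tool th",round(yaw-hc,3),"pos th",round(yaw-np.arctan2(d[1],d[0]),3),"r",np.hypot(*d).round(4),"F",np.round(o["force"],1),"w",o["width"])
th=float(sys.argv[1]); n=int(sys.argv[2]); t0=yaw-np.arctan2(d[1],d[0]); q=p[:2]; r0=np.hypot(*d)
for i in range(1,n+1):
    h=yaw-(t0+(th-t0)*i/n); r=r0+(.13-r0)*min(1,i/3); g=A-r*np.array([np.cos(h),np.sin(h)])
    print(((g-q)*100).round(2),end=" "); q=g
print("roll/row",round(((yaw-th)-hc)/n,4),"dz cm",round((.056-p[2])*100,2))
E
python3 plan.py 0.64 10
```

```text
pos [ 0.4856 -0.3103  0.061 ] tool th -0.501 pos th -0.536 r 0.1308 F [-0.8  0.  -0.5] w 0.024960558951420308
[-0.83  1.29] [-0.67  1.38] [-0.5   1.44] [-0.36  1.49] [-0.18  1.52] [-0.    1.53] [0.18 1.52] [0.36 1.49] [0.53 1.43] [0.69 1.36] roll/row -0.1141 dz cm -0.5
```

>>> arm_command([
  {"claw": 0.28,"offset": [-0.8,1.3,-0.2],"roll": -0.114},
  {"claw": 0.28,"offset": [-0.7,1.4,-0.1],"roll": -0.114},
  {"claw": 0.28,"offset": [-0.5,1.45,0],"roll": -0.114},
  {"claw": 0.28,"offset": [-0.35,1.5,0],"roll": -0.114},
  {"claw": 0.28,"offset": [-0.2,1.5,0],"roll": -0.114},
])

```text
time: 2.57
tool_pos: [0.4625, -0.2444, 0.0629]
orientation: [[0.018, -1.0, 0.01], [-0.999, -0.018, -0.033], [0.033, -0.009, -0.999]]
force: [0.9, -2.1, -1.6]
width: 0.0246
```

```bash
python3 plan.py 0.64 6
```

```text
pos [ 0.4625 -0.2444  0.0629] tool th 0.093 pos th 0.01 r 0.1282 F [ 0.9 -2.1 -1.6] w 0.024581624213884858
[-0.12  1.34] [0.02 1.36] [0.16 1.35] [0.36 1.32] [0.5  1.27] [0.63 1.21] roll/row -0.0911 dz cm -0.69
```

>>> arm_command([
  {"claw": 0.28,"offset": [-0.1,1.4,-0.2],"roll": -0.09},
  {"claw": 0.28,"offset": [0,1.4,-0.2],"roll": -0.09},
  {"claw": 0.28,"offset": [0.15,1.4,-0.1],"roll": -0.09},
  {"claw": 0.28,"offset": [0.35,1.35,-0.1],"roll": -0.09},
  {"claw": 0.28,"offset": [0.5,1.3,-0.1],"roll": -0.09},
  {"claw": 0.28,"offset": [0.6,1.2,0],"roll": -0.09},
])

```text
time: 3.07
tool_pos: [0.48, -0.1646, 0.0621]
orientation: [[-0.524, -0.852, -0.004], [-0.851, 0.524, -0.046], [0.042, -0.021, -0.999]]
force: [-0.4, -2.3, -1.6]
width: 0.0248
```

```bash
python3 plan.py -0.64 12
```

```text
pos [ 0.48   -0.1646  0.0621] tool th 0.663 pos th 0.657 r 0.1287 F [-0.4 -2.3 -1.6] w 0.024835110304366907
[-0.69 -1.21] [-0.56 -1.28] [-0.42 -1.34] [-0.23 -1.38] [-0.08 -1.4 ] [ 0.07 -1.4 ] [ 0.22 -1.39] [ 0.37 -1.36] [ 0.51 -1.31] [ 0.65 -1.25] [ 0.78 -1.17] [ 0.9  -1.08] roll/row 0.1086 dz cm -0.61
```

>>> arm_command([
  {"claw": 0.28,"offset": [-0.7,-1.2,-0.1],"roll": 0.108},
  {"claw": 0.28,"offset": [-0.55,-1.3,-0.1],"roll": 0.108},
  {"claw": 0.28,"offset": [-0.4,-1.35,-0.1],"roll": 0.108},
  {"claw": 0.28,"offset": [-0.25,-1.4,-0.1],"roll": 0.108},
  {"claw": 0.28,"offset": [-0.1,-1.4,-0.1],"roll": 0.108},
  {"claw": 0.28,"offset": [0.05,-1.4,-0.1],"roll": 0.108},
])

```text
time: 3.57
tool_pos: [0.4639, -0.2422, 0.0607]
orientation: [[0.113, -0.993, 0.032], [-0.993, -0.114, -0.039], [0.042, -0.028, -0.999]]
force: [1.4, 0.3, 0.1]
width: 0.0248
```

```bash
python3 plan.py -0.64 6
```

```text
pos [ 0.4639 -0.2422  0.0607] tool th -0.002 pos th 0.026 r 0.1265 F [1.4 0.3 0.1] w 0.024845457001171307
[ 0.08 -1.41] [ 0.24 -1.41] [ 0.4  -1.38] [ 0.66 -1.28] [ 0.8 -1.2] [ 0.92 -1.11] roll/row 0.1063 dz cm -0.47
```

>>> arm_command([
  {"claw": 0.28,"offset": [0.05,-1.4,-0.1],"roll": 0.106},
  {"claw": 0.28,"offset": [0.2,-1.4,-0.1],"roll": 0.106},
  {"claw": 0.28,"offset": [0.4,-1.35,-0.1],"roll": 0.106},
  {"claw": 0.28,"offset": [0.6,-1.3,-0.1],"roll": 0.106},
  {"claw": 0.28,"offset": [0.8,-1.2,-0.1],"roll": 0.106},
  {"claw": 0.28,"offset": [0.9,-1.1,0],"roll": 0.106},
])

```text
time: 4.07
tool_pos: [0.4952, -0.3245, 0.0601]
orientation: [[0.704, -0.708, 0.055], [-0.709, -0.705, -0.013], [0.048, -0.03, -0.998]]
force: [0.6, 0.4, -0.1]
width: 0.0248
```

```bash
python3 plan.py 0.66 12; python3 - <<'E'
from h import *
s=robot.snapshot("scene"); save("e",cv2.resize(s["img"][100:310,150:420],None,fx=2.8,fy=2.8))
E
```

```text
pos [ 0.4952 -0.3245  0.0601] tool th -0.671 pos th -0.665 r 0.1328 F [ 0.6  0.4 -0.1] w 0.024792720345550755
[-0.89  1.16] [-0.75  1.24] [-0.61  1.31] [-0.54  1.33] [-0.39  1.38] [-0.24  1.41] [-0.08  1.43] [0.07 1.43] [0.23 1.42] [0.39 1.38] [0.54 1.33] [0.68 1.26] roll/row -0.1109 dz cm -0.41
```

View pics/e.png

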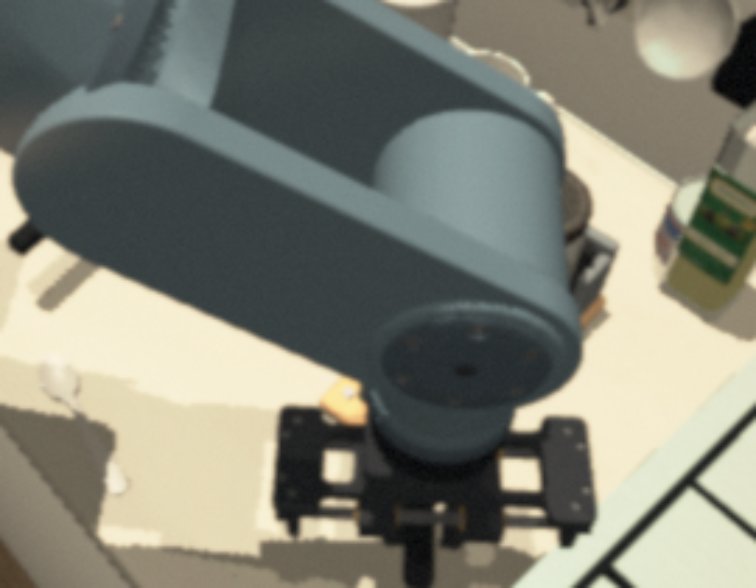

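The scene view is blocked by the arm, with the jar behind it at about (580,230). I'll judge from force and the top view instead. Stroke 2.

>>> arm_command([
  {"claw": 0.28,"offset": [-0.9,1.2,-0.1],"roll": -0.111},
  {"claw": 0.28,"offset": [-0.75,1.3,-0.1],"roll": -0.111},
  {"claw": 0.28,"offset": [-0.6,1.35,-0.2],"roll": -0.111},
  {"claw": 0.28,"offset": [-0.5,1.4,-0.2],"roll": -0.111},
  {"claw": 0.28,"offset": [-0.35,1.45,-0.1],"roll": -0.111},
  {"claw": 0.28,"offset": [-0.2,1.5,-0.1],"roll": -0.111},
])

```text
time: 4.62
tool_pos: [0.4664, -0.2532, 0.0596]
orientation: [[0.075, -0.996, 0.04], [-0.994, -0.078, -0.07], [0.073, -0.034, -0.997]]
force: [-1.3, -1.6, 0.7]
width: 0.0247
```

```bash
python3 plan.py 0.66 6
```

```text
pos [ 0.4664 -0.2532  0.0596] tool th 0.035 pos th -0.063 r 0.1254 F [-1.3 -1.6  0.7] w 0.024724726867258115
[-0.32  1.49] [-0.14  1.54] [0.05 1.56] [0.38 1.52] [0.56 1.46] [0.73 1.38] roll/row -0.1041 dz cm -0.36
```

>>> arm_command([
  {"claw": 0.28,"offset": [-0.3,1.5,-0.1],"roll": -0.104},
  {"claw": 0.28,"offset": [-0.1,1.55,-0.1],"roll": -0.104},
  {"claw": 0.28,"offset": [0.05,1.55,-0.1],"roll": -0.104},
  {"claw": 0.28,"offset": [0.4,1.5,-0.1],"roll": -0.104},
  {"claw": 0.28,"offset": [0.55,1.45,-0.1],"roll": -0.104},
  {"claw": 0.28,"offset": [0.7,1.4,0],"roll": -0.104},
])

```text
time: 5.12
tool_pos: [0.4807, -0.1635, 0.0606]
orientation: [[-0.562, -0.827, -0.005], [-0.823, 0.559, -0.098], [0.084, -0.05, -0.995]]
force: [0.4, -5.2, -3.6]
width: 0.0248
```

```bash
python3 plan.py -0.64 12;  python3 - <<'E'
from h import *
s=robot.snapshot("top"); save("f",cv2.resize(s["img"][110:270,250:370],(450,600),interpolation=cv2.INTER_CUBIC))
E
```

```text
pos [ 0.4807 -0.1635  0.0606] tool th 0.71 pos th 0.668 r 0.1287 F [ 0.4 -5.2 -3.6] w 0.024838719115658426
[-0.71 -1.21] [-0.58 -1.28] [-0.44 -1.34] [-0.25 -1.39] [-0.09 -1.41] [ 0.06 -1.41] [ 0.21 -1.4 ] [ 0.36 -1.37] [ 0.51 -1.32] [ 0.65 -1.26] [ 0.78 -1.18] [ 0.91 -1.09] roll/row 0.1125 dz cm -0.46
```

View pics/f.png

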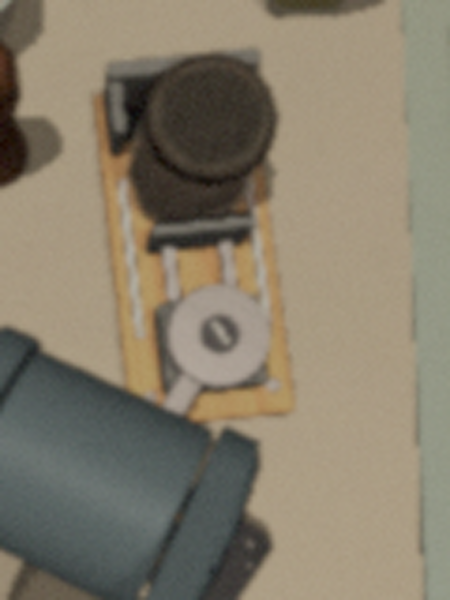

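The jaw (200,232) has moved up to the jar, and the lid has shifted slightly towards the fixed jaw. The force reached about 5 N, which suggests it is tight. I'll do one more full stroke to confirm.

>>> arm_command([
  {"claw": 0.28,"offset": [-0.7,-1.2,-0.1],"roll": 0.112},
  {"claw": 0.28,"offset": [-0.55,-1.3,-0.1],"roll": 0.112},
  {"claw": 0.28,"offset": [-0.4,-1.35,-0.1],"roll": 0.112},
  {"claw": 0.28,"offset": [-0.25,-1.4,-0.1],"roll": 0.112},
  {"claw": 0.28,"offset": [-0.1,-1.4,-0.1],"roll": 0.112},
  {"claw": 0.28,"offset": [0.05,-1.4,-0.1],"roll": 0.112},
])

```text
time: 5.67
tool_pos: [0.4626, -0.2393, 0.0574]
orientation: [[0.107, -0.992, 0.064], [-0.991, -0.111, -0.076], [0.083, -0.055, -0.995]]
force: [0.2, 0.3, -0.3]
width: 0.0247
```

```bash
python3 plan.py -0.6 6
```

```text
pos [ 0.4626 -0.2393  0.0574] tool th 0.004 pos th 0.05 r 0.1276 F [ 0.2  0.3 -0.3] w 0.024718771201761473
[ 0.08 -1.38] [ 0.23 -1.38] [ 0.38 -1.35] [ 0.6  -1.27] [ 0.73 -1.2 ] [ 0.86 -1.11] roll/row 0.1006 dz cm -0.14
```

>>> arm_command([
  {"claw": 0.28,"offset": [0.05,-1.4,0],"roll": 0.1},
  {"claw": 0.28,"offset": [0.2,-1.4,0],"roll": 0.1},
  {"claw": 0.28,"offset": [0.4,-1.35,0],"roll": 0.1},
  {"claw": 0.28,"offset": [0.6,-1.3,0],"roll": 0.1},
  {"claw": 0.28,"offset": [0.75,-1.2,0],"roll": 0.1},
  {"claw": 0.28,"offset": [0.85,-1.1,0],"roll": 0.1},
])

```text
time: 6.17
tool_pos: [0.4887, -0.3203, 0.0594]
orientation: [[0.675, -0.731, 0.099], [-0.733, -0.68, -0.024], [0.085, -0.057, -0.995]]
force: [0.4, 1.3, -0.7]
width: 0.0248
```

```bash
python3 plan.py 0.5 10
```

```text
pos [ 0.4887 -0.3203  0.0594] tool th -0.633 pos th -0.609 r 0.1347 F [ 0.4  1.3 -0.7] w 0.024820213627965583
[-0.79  1.26] [-0.64  1.33] [-0.48  1.38] [-0.47  1.36] [-0.32  1.41] [-0.16  1.43] [0.   1.44] [0.16 1.43] [0.32 1.41] [0.47 1.36] roll/row -0.1133 dz cm -0.34
```

>>> arm_command([
  {"claw": 0.28,"offset": [-0.8,1.3,-0.1],"roll": -0.113},
  {"claw": 0.28,"offset": [-0.65,1.35,-0.1],"roll": -0.113},
  {"claw": 0.28,"offset": [-0.5,1.4,-0.1],"roll": -0.113},
  {"claw": 0.28,"offset": [-0.45,1.4,-0.1],"roll": -0.113},
  {"claw": 0.28,"offset": [-0.3,1.4,0],"roll": -0.113},
])

```text
time: 6.58
tool_pos: [0.4632, -0.2635, 0.06]
orientation: [[0.172, -0.982, 0.076], [-0.979, -0.179, -0.094], [0.106, -0.058, -0.993]]
force: [0.7, -3.7, -3.0]
width: 0.0246
```

```bash
python3 plan.py 0.5 6
```

```text
pos [ 0.4632 -0.2635  0.06  ] tool th -0.063 pos th -0.136 r 0.1308 F [ 0.7 -3.7 -3. ] w 0.024581461532817272
[-0.24  1.36] [-0.1   1.38] [0.05 1.38] [0.17 1.37] [0.31 1.34] [0.45 1.3 ] roll/row -0.0938 dz cm -0.4
```

>>> arm_command([
  {"claw": 0.28,"offset": [-0.2,1.4,0],"roll": -0.09},
  {"claw": 0.28,"offset": [-0.1,1.4,0],"roll": -0.09},
  {"claw": 0.28,"offset": [0.05,1.4,0],"roll": -0.09},
  {"claw": 0.28,"offset": [0.15,1.4,0],"roll": -0.09},
])

```text
time: 6.92
tool_pos: [0.4608, -0.2093, 0.0622]
orientation: [[-0.201, -0.979, 0.039], [-0.973, 0.195, -0.124], [0.114, -0.063, -0.991]]
force: [1.0, -3.4, -2.5]
width: 0.0247
```

>>> arm_command([
  {"claw": 0.28,"offset": [0,-0.4,0],"roll": 0},
  {"claw": 0.45,"offset": [0,0,0],"roll": 0},
  {"claw": 0.5,"offset": [0,0,0],"roll": 0},
  {"claw": 0.55,"offset": [0,0,0],"roll": 0},
])

```text
time: 7.25
tool_pos: [0.461, -0.2131, 0.0635]
orientation: [[-0.192, -0.981, 0.042], [-0.975, 0.185, -0.125], [0.115, -0.065, -0.991]]
force: [-0.3, 0.8, 0.6]
width: 0.0427
```

```bash
python3 plan.py 0.5 2; python3 - <<'E'
from h import *
s=robot.snapshot("wrist"); save("g",s["img"])
E
```

```text
pos [ 0.461  -0.2131  0.0635] tool th 0.305 pos th 0.253 r 0.1303 F [-0.3  0.8  0.6] w 0.04267863121625681
[0.34 1.57] [0.53 1.52] roll/row -0.0974 dz cm -0.75
```

View pics/g.png

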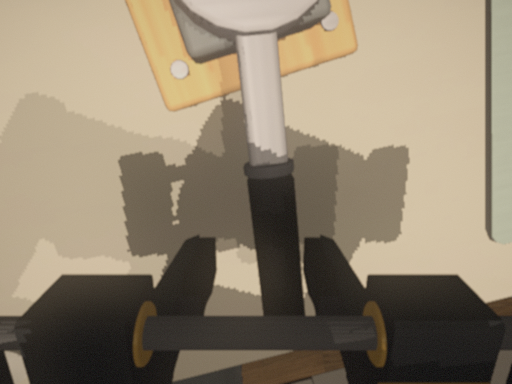

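The handle (275, 160–310) lies free between the fingers but close to the right one at (310,240). I'll centre, open and then back out along the tool axis.

>>> arm_command([
  {"claw": 0.7,"offset": [0,-0.5,0],"roll": 0},
  {"claw": 0.7,"offset": [0,0,0],"roll": 0},
  {"claw": 0.7,"offset": [-0.1,0.25,2],"roll": 0},
  {"claw": 0.7,"offset": [-0.1,0.35,3],"roll": 0},
  {"claw": 0.7,"offset": [-0.1,0.4,3],"roll": 0},
  {"claw": 0.7,"offset": [-0.1,0.4,3],"roll": 0},
  {"claw": 0.7,"offset": [-1.5,-3,3],"roll": 0},
  {"claw": 0.7,"offset": [-2.5,-3,2],"roll": 0},
  {"claw": 0.7,"offset": [-2.5,-3,1],"roll": 0},
  {"claw": 0.7,"offset": [-2,-3,0],"roll": 0},
])

```text
time: 8.13
tool_pos: [0.3695, -0.3219, 0.237]
orientation: [[-0.178, -0.983, 0.039], [-0.978, 0.172, -0.122], [0.113, -0.06, -0.992]]
force: [-0.4, -1.1, -0.6]
width: 0.0619
```

>>> arm_command([
  {"claw": 0.7,"offset": [-2,-3,0],"roll": 0},
  {"claw": 0.7,"offset": [-2,-3,0],"roll": 0},
  {"claw": 0.7,"offset": [-2,-3,0],"roll": 0},
  {"claw": 0.7,"offset": [-2,-3,0],"roll": 0},
  {"claw": 0.7,"offset": [0,0,0],"roll": 0},
])

```text
time: 8.55
tool_pos: [0.2804, -0.4539, 0.2412]
orientation: [[-0.181, -0.983, 0.042], [-0.976, 0.174, -0.131], [0.121, -0.064, -0.991]]
force: [0.1, 0.0, 1.1]
width: 0.062
```

```bash
python3 - <<'E'
from h import *
d=np.load("t0.npz")["img"]
s=robot.snapshot("top"); i=s["img"]; b=robot.snapshot("scene")["img"]
o=robot.observe(); print(o["tool_pos"],o["force"],o["width"])
save("h",np.hstack([cv2.resize(x[100:270,140:370],(400,296)) for x in (d,i)])); save("i",cv2.resize(b,(768,576)))
E
```

```text
[ 0.28291724 -0.45001084  0.24044583] [0.37755044 0.14408834 0.1323883 ] 0.06192730881915127
```

View pics/h.png

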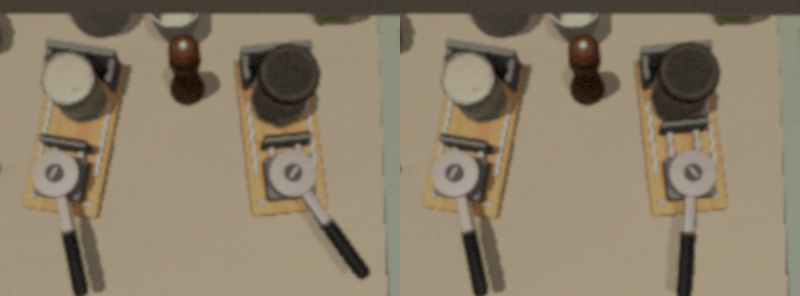

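View pics/i.png

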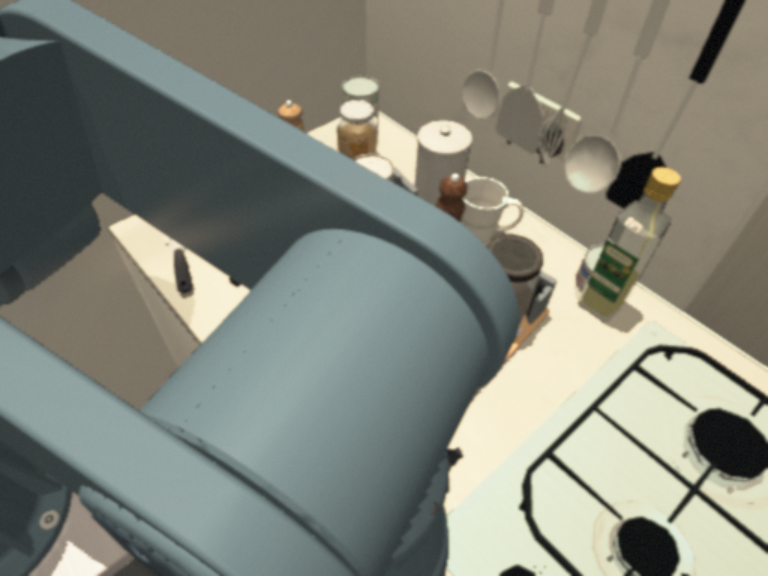

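The top view shows the jaw at (683,127) up against the jar, with the tin's vice unchanged. The scene view is again mostly hidden by the arm. I'll compare numerically whether the jaw still advanced during stroke 3.

```bash
python3 - <<'E'
from h import *
d=np.load("t0.npz")["img"]
i=robot.snapshot("top"); n=i["img"]
rs=lambda x: cv2.resize(x[110:270,250:370],(450,600),interpolation=cv2.INTER_CUBIC)
f=cv2.imread("pics/f.png")[...,::-1]; a,c=rs(d),rs(n)
# profile up the image along jaw and jar lid (full strips)
g=lambda x:cv2.cvtColor(np.ascontiguousarray(x),cv2.COLOR_RGB2GRAY).astype(np.float32)
def shift(p,q,y0,y1,x0,x1,m=16):
    t=g(p)[y0:y1,x0:x1]; r=cv2.matchTemplate(g(q)[y0-m:y1+m,x0-m:x1+m],t,cv2.TM_CCOEFF_NORMED)
    _,v,_,l=cv2.minMaxLoc(r); return (l[0]-m,l[1]-m,round(v,3))
print("jaw f->now",shift(f,c,218,300,150,245)); print("lid start->f",shift(a,f,50,190,140,285)," f->now",shift(f,c,50,190,140,285))
print("ctrl hub f->now",shift(f,c,305,370,190,250), "base start->now",shift(a,c,40,75,100,140))
print("tinvice start->now diff",np.abs(d[100:270,140:240].astype(int)-n[100:270,140:240]).mean(), "ctrl", np.abs(d[200:260,250:290].astype(int)-n[200:260,250:290]).mean())
w=world(i); reg=w[120:170,285:328].reshape(-1,3); q=reg[(reg[:,2]>.145)&(reg[:,2]<.17)]
print("lid tilt fit",np.linalg.lstsq(np.c_[q[:,:2],np.ones(len(q))],q[:,2],rcond=None)[0][:2],len(q),q.mean(0))
E
```

```text
jaw f->now (0, 0, 0.996)
lid start->f (0, -3, 0.99)  f->now (0, 0, 0.996)
ctrl hub f->now (0, 0, 0.996) base start->now (0, 0, 0.997)
tinvice start->now diff 1.7092549019607843 ctrl 1.3980555555555556
lid tilt fit [ 0.01814582 -0.00531312] 991 [ 0.71253026 -0.22001044  0.15622322]
```

The jaw and lid did not move at all during stroke 3, although the lever was loaded to about 4–5 N. The jar is therefore clamped and the head was slipping. It stands upright and the robot is clear.

```bash
python3 -c "
from rig import robot
print(robot.finish_job())"
```

```text
the job is handed in; nothing more can be done
None
```

I clamped the glass jar with three working strokes of its ratchet lever (the right-hand vice), let go, moved the arm clear and handed the job in about 9 s into the 58 s allowed. The job returned no verdict.

**Tightness:** during the third stroke the lever pushed back with about 4 to 5 N, against about 2 to 3 N on the first. The jaw and lid did not shift at all in the top view before and after it. The jaw's pressing force cannot be measured directly, so its being above 2 N is inferred from this.

**Jar:** its lid moved slightly towards the fixed jaw and is level to about 0.02 rad. The lid top is at 156 mm, which fits a jar still standing on the base.

**Other vice and tin:** they look unchanged in the top view, and the difference from the first picture is close to camera noise.

**Not as planned:**
- The gripper tilted gradually to about 0.13 rad during the strokes, because moves can only correct rotation about the vertical.
- The scene camera was mostly blocked by the arm, so the final checks rest on the top view and the force readings.

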